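# Check the slot of a doll stand with a flat gauge

### The job

Check the long slot in the wooden doll stand with the wide gauge: lift that gauge out of its case, slide its blade straight down into the long slot, without forcing it, until the crossbar rests on the stand, and keep it there for about a second. Then slide it back into the case it came from until it is fully home, upright, and let go. Leave the narrow gauge, the small figurine, the dish and the jar where they stand.

Things in the scene. Friction and masses are not known exactly. Their poses are not given: they have to be found in the camera images.
- wide_gauge: The wide gauge: steel blade 44 mm wide, dark wooden crossbar and handle; stands blade down in its case. Origin: centre of the blade tip; z up, y along the blade's width, x through its thickness. Blade 4 mm thick, 38 mm long; crossbar z 38 to 48 mm, 72 mm in y, 20 in x; flat upright handle up to z = 86 mm, 12 mm thick in x, 44 in y: pinch it across x from above. 
- wide_gauge_shoulder (a point): Point on the wide gauge's axis at the underside of its crossbar, 38 mm above the blade tip; axes as the gauge. The blade's last 4 mm are thinned to 2.4 mm and 4 mm narrower. The gauge weighs about 0.12 kg (varies) and is the same turned half round about z. This point coincides with the mouth of a slot or case when the blade is fully in.
- narrow_gauge: The narrow gauge, not to be used: same shape, blade 26 mm wide, in its own case. Origin: centre of the blade tip; z up, y along the blade's width, x through its thickness. Blade 4 mm thick, 38 mm long; crossbar z 38 to 48 mm, 50 mm in y, 20 in x; flat upright handle up to z = 86 mm, 12 mm thick in x, 26 in y: pinch it across x from above. 
- stand: Doll stand: fixed block of brown wood 110 x 150 mm (x, y) and 50 mm high, with a skirting at its foot (5 mm out, 12 mm high), a round dais (34 mm across, 4 mm high) amid its top, and two slots in its top running along y. Origin: centre of its underside; z up.
- long_slot (a point): Centre of the mouth of the stand's long slot, in its top face (50 mm up), 33 mm to the +x side of the stand's centre. Axes as the stand. The slot is 46 mm along y, 6 mm along x, 45 mm deep, blind, its edges chamfered 1.5 mm.
- short_slot (a point): Centre of the mouth of the stand's short slot (28 mm along y, 6 mm along x), 33 mm to the -x side of the stand's centre; not to be used.
- wide_case: The wide gauge's case: fixed block of light wood 50 x 90 mm (x, y), 50 mm high, with one pocket in its top running along y. Origin: centre of its underside; z up. The gauge stands with its crossbar resting on the top face.
- wide_case_mouth (a point): Centre of the pocket's mouth in the top face of the wide case, 50 mm up. Axes as the case. The pocket is 46.5 mm along y, 6.5 mm along x, 42 mm deep, edges chamfered 1.5 mm.
- narrow_case: The narrow gauge's case: fixed block of light wood 50 x 70 mm (x, y), 50 mm high, pocket along y. Origin: centre of its underside.
- figurine: Small unpainted plaster doll, 41 mm across at the foot and 67 mm tall, loose, on the table near the stand. Origin: centre of its underside.
- dish: Small white paint dish, 60 mm across and 14 mm high, loose, on the table near the wide case. Origin: centre of its underside.
- jar: Small red paint jar, 44 mm across and 55 mm high, loose, on the table near the narrow case. Origin: centre of its underside.
There are look-alikes about, which are no part of the job. What is shaped like the wide_gauge but green is not meant. Leave any purple look-alike of the wide_case alone.

How it is judged:
On the way:
1. the wide gauge's blade is fully down in the stand's long slot, crossbar resting on the stand, for half a second (z of wide_gauge_shoulder in the frame of long_slot between -0.004 and 0.003 m and horizontal distance between wide_gauge_shoulder and long_slot below 0.005 m and angle between the y axis of wide_gauge and the y axis of long_slot, either way round below 0.1 rad and angle between wide_gauge's own z axis and vertical below 0.08 rad), for 0.5 s.
At the end, for the whole second after the job is handed in: The wide gauge is still and upright (0.08 rad) in its own case, crossbar underside within 3 mm of the case top, centred within 5 mm, aligned within 0.1 rad; the narrow gauge within 15 mm, the figurine, dish and jar within 30 mm of where they stood (z of wide_gauge_shoulder in the frame of wide_case_mouth between -0.004 and 0.003 m and horizontal distance between wide_gauge_shoulder and wide_case_mouth below 0.005 m and angle between the y axis of wide_gauge and the y axis of wide_case_mouth, either way round below 0.1 rad and angle between wide_gauge's own z axis and vertical below 0.08 rad and linear speed of wide_gauge below 0.02 m/s and distance of narrow_gauge from where it was at the start of the episode below 0.015 m and distance of each of figurine, dish, jar from where it was at the start of the episode below 0.03 m); the robot touches nothing.
It fails at once if the wide gauge is forced (over 40 N) against the stand or its case (contact force between wide_gauge and stand above 40 N or contact force between wide_gauge and wide_case above 40 N).
It fails at once if the narrow gauge is taken or shifted by over 15 mm (distance of narrow_gauge from where it was at the start of the episode above 0.015 m).
It fails at once if the figurine, dish or jar is moved by over 30 mm or tipped over (distance of any of figurine, dish, jar from where it was at the start of the episode above 0.03 m or angle between any of figurine, dish, jar's own z axis and vertical above 0.6 rad).
It also fails if it takes over 69 s, if anything falls off the work surface, if the arm or the gripper's body presses on something with over 40 N, if the wrist force passes 120 N, or if a joint passes its speed limit or range.

### The arm

A 7-joint arm with a two-finger parallel gripper is mounted at the origin on the work surface. World frame = base frame: x ahead of the robot, y to its left, z up, the work surface at z = 0. Lengths are in m, angles in rad, forces in N, time in s.
With the tool pointing down it reaches from about 0.4 to 0.85 m from the base axis. Payload 4.5 kg.
Tool frame: the origin (TCP) lies on the centre line of the jaws, within the pads' length; the fingertips stand 25 mm ahead of it and the grasp point (between the pads) lies 6 mm ahead of it (manip.tip_reach is the distance from the TCP to the fingertips, in m); z points along the fingers, y is the line along which they close (so a half turn about z gives the same grasp; the last joint's range is limited). The gripper opens to 85 mm and grips with 20 to 120 N. Pads are 22 mm wide; open, the fingers measure 114 mm over their backs; the gripper's body (76 mm by 85 mm) begins 54 mm behind the grasp point. The pads swing forward as they close: fully open they stand 13 mm farther back than shut.
Start: joints at [1.269, 0.689, -0.195, 1.565, 0.157, 0.902, -0.215], TCP at [0.206, -0.59, 0.256] pointing down, gripper open.
Joint ranges: [-3.01, 3.01], [-0.46, 2.08], [-1.47, 1.51], [0.13, 2.56], [-1, 4.14], [0.04, 2.09], [-2.66, 2.66]. Speed limits (rad/s): [2.57, 2.57, 3.14, 3.14, 3.14, 3.14, 3.14].

### API

Orientations are given as a unit quaternion [x, y, z, w].
In Python, from rig import manip gives the robot as it stands.
- The arm moves only by the tool send_rows, never from a script. Its argument "targets" is a list of rows, each a list of 5 numbers: the shift along the world's x, y, z in cm, then the turn about the world's z in rad, then the finger opening in cm, from 0 to 8.54. A call has 1 to 20 rows; each row is the pose to reach, as a shift and turn from the pose commanded when the call began; what a row does not reach only later rows make up. A row lasts 1/12 s, in which the tool goes at most 41.7 mm and 7.16 degrees, less where a joint would pass 70% of its speed; a pose out of reach is approached as far as the arm can. A call with a gripper value outside its range is refused whole. The fingers move at their own pace and stop on an object; the grip force is fixed at half the most. Time passes only in rows, so rows that repeat a pose let the fingers close. It gives the time, the measured TCP pose, the force, the opening and the grip force at its end, in the units of the state.
- manip.read_state(): the state, without advancing time (a new reading comes with each control period).
- manip.capture(name): name is "scene" or "side" or "wrist"; returns a dict with "color" (384x512x3 uint8, red, green, blue), "fx", "fy", "cx", "cy" (pixels), "D" ([k1, k2, p1, p2, k3] as OpenCV has them; the pictures are not rectified), "origin" and "attitude" of the camera in the world. Camera axes: x right, y up, looking along -z (the intrinsics and any distortion apply to the point x, -y, -z); pixel columns grow to the right and rows downward; lengths in m; the calibration is good to about 2 mm. A picture is of the moment at which its call begins. There is no depth.
- manip.hand_in(): hands the job in; it is judged then, once.
The state is a dict: "t": time; "joint_positions": joint angles; "qvel": joint speeds; "effort": joint torques, N m; "tcp_pos": TCP position; "tcp_rot": TCP orientation; "wrist_force": force on the tool from outside, world axes, zero at the start; "moment": the same for the moment, N m; "finger_gap": opening from 0.0 (shut) to 1.0 (fully open); "grasp_force": force on a finger pad.
Only numpy, scipy, OpenCV 4.12 (cv2) and the standard library are available. Lean on these libraries where they do the work, as an engineer would, in place of code of your own. Each camera call takes 0.05 s, during which the arm holds its last target. There are 200 camera calls.

## Working session

There is one attempt and no reset: what is moved stays moved. The work goes in short steps, Python scripts to look and compute and a tool call to move; the robot and the scene stay as the last step left them, time stands still between calls to the robot, and variables do not carry over. Pictures are saved under pics/ and viewed, at most 10 in all, crops included, and the job is handed in when it is done.

Besides the shell and the picture viewer there is one more tool, called after ">>>" by a JSON object that holds its "fn" and its "kwargs", one argument or row to a line. send_rows: Moves the arm, as the interface text tells. Its arguments: {"type":"object","properties":{"targets":{"type":"array","items":{"type":"array","items":{"type":"number"}}}},"required":["targets"]}

```bash
mkdir -p pics; ls; python3 - <<'E'
from rig import manip
import cv2,numpy as np
s=manip.read_state();print(s['t'],s['tcp_pos'],s['tcp_rot'],s['finger_gap'])
for n in ["scene","side"]:
    c=manip.capture(n);cv2.imwrite(f'pics/{n}0.png',c['color'][:,:,::-1])
    print(n,c['fx'],c['cx'],c['cy'],c['D'],c['origin'],c['attitude'])
E
```

```text
pics
0.0 [ 0.20573097 -0.58952078  0.25549904] [ 9.85927796e-01  1.67169205e-01 -2.19856221e-04 -8.88785872e-04] 1.0026945969429877
scene 385.38457821763484 260.67060359548486 197.6598364327118 [-0.1095288  0.         0.         0.         0.       ] [1.11258478 0.32027146 0.70435195] [0.19180062 0.34066438 0.7903505  0.47170583]
side 381.16210660590036 254.90520280641934 191.56727666085933 [0.01304224 0.         0.         0.         0.        ] [ 0.39671847 -0.55791753  0.70485792] [ 0.3408286  -0.04688291 -0.13949286  0.92853627]
```

View pics/scene0.png

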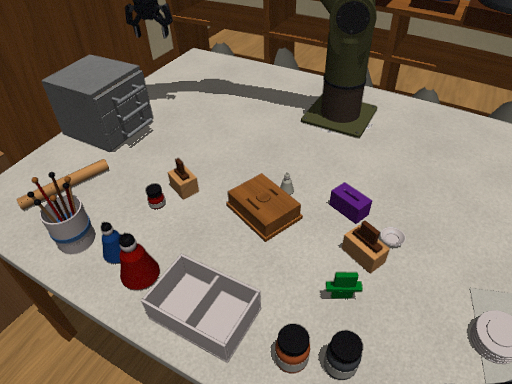

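View pics/side0.png

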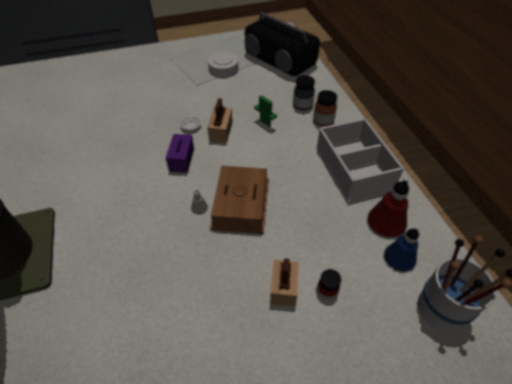

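The scene view shows the stand at (264,205), the wide case with its gauge at (366,245), the narrow case at (182,178), and the dish at (392,238). The purple and green look-alikes are at (350,202) and (344,285). The side view shows the stand at (240,198) and the wide case at (220,122). Next I'll enlarge the key parts.

```bash
cat > h.py <<'E'
import cv2,numpy as np
from scipy.spatial.transform import Rotation as R
def KD(c): return np.array([[c['fx'],0,c['cx']],[0,c['fy'],c['cy']],[0,0,1.]]),np.array(c['D'],float)
def onplane(c,px,z):
    K,D=KD(c); u=cv2.undistortPoints(np.array(px,float).reshape(-1,1,2),K,D).reshape(-1,2)
    d=np.c_[u[:,0],-u[:,1],-np.ones(len(u))]@R.from_quat(c['attitude']).as_matrix().T
    o=np.array(c['origin']); return o+d*((z-o[2])/d[:,2])[:,None]
def proj(c,P):
    K,D=KD(c); p=(np.array(P,float).reshape(-1,3)-c['origin'])@R.from_quat(c['attitude']).as_matrix()
    return cv2.projectPoints(p*[1,-1,-1],np.zeros(3),np.zeros(3),K,D)[0].reshape(-1,2)
E
python3 - <<'E'
from rig import manip
import cv2,numpy as np,pickle
cs={n:manip.capture(n) for n in ["scene","side"]}
pickle.dump(cs,open('c0.pkl','wb'))
def crop(n,x,y,w,h): return cv2.resize(cs[n]['color'][y:y+h,x:x+w,::-1],(400,300),interpolation=cv2.INTER_CUBIC)
a=np.vstack([np.hstack([crop('scene',220,165,92,69+0),crop('scene',330,205,80,60)]),np.hstack([crop('side',200,160,80,60+15),crop('side',180,90,80,60)])])
cv2.imwrite('pics/crop1.png',a)
E
```

```text
(no output)
```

View pics/crop1.png

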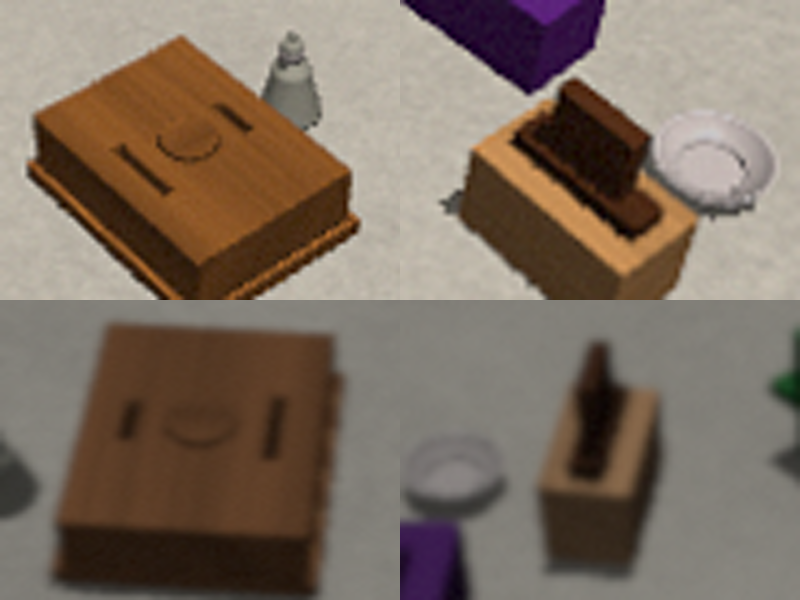

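The enlargement shows the long slot at about (142,170) in the scene crop and (276,428) in the side crop, on the far side of the dais from the figurine. The four corners of the stand top and of the case top can all be read. I'll turn these into world points.

```bash
python3 - <<'E'
import pickle,numpy as np,cv2
from h import *
cs=pickle.load(open('c0.pkl','rb'))
def m(n,pts,x,y,sx,sy,ox,oy,z): 
    p=np.array(pts,float); p=np.c_[x+(p[:,0]-ox+.5)/sx-.5,y+(p[:,1]-oy+.5)/sy-.5]; return p,onplane(cs[n],p,z)
def rep(l,n,P,pairs=True):
    c=P.mean(0)[:2]; print(l,n,'centre',c.round(4))
    if len(P)==4:
        for i in range(4):
            d=(P[(i+1)%4]-P[i])[:2]; print('  edge',np.linalg.norm(d).round(4),'yaw',np.degrees(np.arctan2(d[1],d[0])).round(2))
    elif len(P)==2:
        d=(P[1]-P[0])[:2]; print('  len',np.linalg.norm(d).round(4),np.degrees(np.arctan2(d[1],d[0])).round(2))
S=('scene',220,165,400/92,300/69,0,0)
T=('side',200,160,5,4,0,300)
C=('scene',330,205,5,5,400,0); D=('side',180,90,5,5,400,300)
def go(l,A,pts,z): rep(l,A[0],m(A[0],pts,*A[1:],z)[1])
go('standtop',S,[(182,37),(35,117),(203,264),(351,174)],.05)
go('standtop',T,[(106,325),(58,525),(312,538),(335,335)],.05)
go('long',S,[(116,147),(169,192)],.05); go('long',T,[(281,398),(269,458)],.05)
go('short',S,[(216,105),(250,131)],.05); go('short',T,[(132,402),(125,438)],.05)
go('casetop',C,[(545,98),(472,150),(624,277),(697,214)],.05)
go('casetop',D,[(575,380),(540,488),(638,498),(660,390)],.05)
go('handle top',C,[(575,82),(558,95),(634,155),(650,141)],.098+.038)
go('handle top',C,[(575,82),(558,95),(634,155),(650,141)],.098)
# slot via dark mask
for n,(x,y,w,h) in dict(scene=(243,196,20,16),side=(250,180,10,20)).items():
    g=cs[n]['color'][y:y+h,x:x+w].mean(2); w_=np.clip(np.median(g)*.75-g,0,None); yy,xx=np.mgrid[:h,:w]
    p=(x+(w_*xx).sum()/w_.sum(),y+(w_*yy).sum()/w_.sum()); print('dark',n,p,onplane(cs[n],[p],.05).round(4))
E
```

```text
standtop scene centre [ 0.5208 -0.0105]
  edge 0.109 yaw -22.0
  edge 0.1489 yaw 68.5
  edge 0.1049 yaw 157.13
  edge 0.1505 yaw -113.06
standtop side centre [ 0.522  -0.0144]
  edge 0.1489 yaw -111.52
  edge 0.1089 yaw -21.78
  edge 0.1491 yaw 68.2
  edge 0.1096 yaw 158.33
long scene centre [ 0.5512 -0.0247]
  len 0.0467 68.62
long side centre [ 0.5524 -0.0257]
  len 0.0445 -113.86
short scene centre [0.4909 0.0006]
  len 0.0291 69.33
short side centre [ 0.4908 -0.0005]
  len 0.0268 -110.82
casetop scene centre [0.5367 0.2547]
  edge 0.0489 yaw -22.83
  edge 0.0894 yaw 65.75
  edge 0.051 yaw 158.88
  edge 0.0879 yaw -112.93
casetop side centre [0.5405 0.2535]
  edge 0.0925 yaw -114.48
  edge 0.0526 yaw -26.15
  edge 0.0911 yaw 68.08
  edge 0.0486 yaw 151.91
handle top scene centre [0.5767 0.2603]
  edge 0.0106 yaw -21.26
  edge 0.0398 yaw 65.69
  edge 0.0105 yaw 160.44
  edge 0.0395 yaw -114.6
handle top scene centre [0.5409 0.2563]
  edge 0.0114 yaw -21.26
  edge 0.0425 yaw 65.69
  edge 0.0112 yaw 160.44
  edge 0.0421 yaw -114.6
dark scene (np.float64(249.75185396463206), np.float64(206.00205362236167)) [[ 0.5613 -0.026   0.05  ]]
dark side (np.float64(254.3196114708603), np.float64(192.12534690101756)) [[ 0.5513 -0.0273  0.05  ]]
```

Sizes match (stand 109 x 149 mm, slot 46 mm, case 49 x 90 mm, handle 42 mm at z 0.098). That puts the long slot at about (0.552, -0.025) with yaw -21.7°, and the case at about (0.539, 0.2545) with yaw -23°. I'll fly over the slot first to measure with the wrist camera.

>>> {"fn": "send_rows", "kwargs": {
  "targets": [
    [0,0,5,0,8.5],
    [0,0,5,0,8.5],
    [34.6,56.5,5,0.84,8.5],
    [34.6,56.5,5,0.84,8.5],
    [34.6,56.5,5,0.84,8.5],
    [34.6,56.5,5,0.84,8.5],
    [34.6,56.5,5,0.84,8.5],
    [34.6,56.5,5,0.84,8.5],
    [34.6,56.5,5,0.84,8.5],
    [34.6,56.5,5,0.84,8.5],
    [34.6,56.5,5,0.84,8.5],
    [34.6,56.5,5,0.84,8.5],
    [34.6,56.5,5,0.84,8.5],
    [34.6,56.5,5,0.84,8.5],
    [34.6,56.5,5,0.84,8.5],
    [34.6,56.5,5,0.84,8.5],
    [34.6,56.5,5,0.84,8.5],
    [34.6,56.5,5,0.84,8.5],
    [34.6,56.5,5,0.84,8.5],
    [34.6,56.5,5,0.84,8.5]
  ]
}}

```text
t: 1.87
tcp_pos: [0.553, -0.022, 0.3065]
tcp_rot: [0.831, 0.557, 0.001, -0.0]
wrist_force: [-0.6, -1.4, 0.0]
finger_gap: 0.999
grasp_force: 0.0
```

```bash
python3 - <<'E'
from rig import manip
import cv2,numpy as np,pickle
from h import *
s=manip.read_state();print(s['t'],s['tcp_pos'],R.from_quat(s['tcp_rot']).as_matrix().round(3).tolist(),s['joint_positions'].round(2) if hasattr(s['joint_positions'],'round') else s['joint_positions'],s['wrist_force'])
c=manip.capture('wrist');pickle.dump((c,s),open('w1.pkl','wb'));cv2.imwrite('pics/w1.png',c['color'][:,:,::-1]);print(c['fx'],c['origin'],c['attitude'],c['D'])
print('predicted slot px',proj(c,[.5517,-.025,.05]))
E
```

```text
1.8667 [ 0.55301048 -0.02198265  0.3065058 ] [[0.38, 0.925, 0.002], [0.925, -0.38, 0.001], [0.002, 0.001, -1.0]] [ 0.23  0.56 -0.45  1.71  0.29  0.94 -0.72] [-0.63388305 -1.35768483  0.04231935]
271.86313560154025 [0.57987875 0.03902711 0.42512974] [-0.13254298  0.02577356 -0.19164482  0.97213186] [-0.00115331  0.          0.          0.          0.        ]
predicted slot px [[250.66477358 166.74137518]]
```

View pics/w1.png

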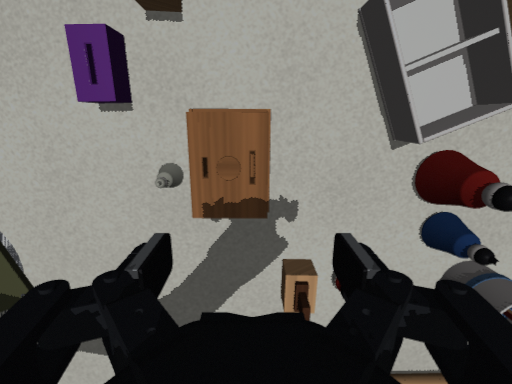

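The wrist view shows the long slot at about (252,167), against a prediction of (251,167). The stand top spans columns 188–270 and rows 109–218. I'll descend for a finer measurement.

>>> {"fn": "send_rows", "kwargs": {
  "targets": [
    [0,0,-4,0,8.5],
    [0,0,-8,0,8.5],
    [0,0,-12,0,8.5],
    [0,0,-12,0,8.5],
    [0,0,-12,0,8.5],
    [0,0,-12,0,8.5]
  ]
}}

```text
t: 2.42
tcp_pos: [0.553, -0.026, 0.1882]
tcp_rot: [0.833, 0.554, 0.001, 0.001]
wrist_force: [0.6, -0.5, 1.0]
finger_gap: 0.999
grasp_force: 0.0
```

```bash
cat > meas.py <<'E'
import sys
from rig import manip
import pickle
from h import *
def main(name):
    s=manip.read_state();c=manip.capture('wrist');pickle.dump((c,s),open(name+'.pkl','wb'))
    m=R.from_quat(s['tcp_rot']).as_matrix()
    print('t',s['t'],'tcp',s['tcp_pos'],'close-axis yaw',np.degrees(np.arctan2(m[1,1],m[0,1])))
    return c,s
E
python3 - <<'E'
from meas import *
c,s=main('w2')
p=proj(c,[.5517,-.025,.05])[0];print(p)
x,y=int(p[0])-60,max(0,int(p[1])-45)
g=c['color'][y:y+90,x:x+120,::-1];cv2.imwrite('pics/w2.png',np.vstack([cv2.resize(g,(480,360),interpolation=cv2.INTER_CUBIC)]));print(x,y)
# slot mask
x,y=int(p[0])-8,int(p[1])-30
g=c['color'][y:y+60,x:x+18].astype(float).mean(2); print(np.median(g)); 
M=(g<np.median(g)*.62).astype(np.uint8); print('\n'.join(''.join('#' if v else '.' for v in r) for r in M))
n,l,st,ce=cv2.connectedComponentsWithStats(M); i=1+np.argmax(st[1:,4]); print(st[i],ce[i]+[x,y], onplane(c,[ce[i]+[x,y]],.05))
E
```

```text
t 2.4167 tcp [ 0.55302873 -0.02601273  0.1882196 ] close-axis yaw -22.72876111483237
[248.27159438 185.143536  ]
188 140
78.0
..................
..................
..................
..................
..................
..................
..................
..................
.......######.....
.......######.....
.........##.......
..................
..................
.......#..........
.......#..........
.......#..........
..................
..................
.......#..........
.......#.....#....
..................
..................
.......#..........
.......#.....#....
.......#..........
..................
..................
.......#..........
.......#..........
..................
..................
.......#..........
.......#.....#....
.......#.....#....
..................
..................
.......#..........
.......#..........
.............#....
..................
..................
........######....
........######....
........######....
........######....
........######....
........#####.....
........######....
........######....
........######....
........######....
......########...#
....##############
.#################
##################
##################
##################
##################
##################
##################
[  0  41  18  19 207] [249.31400966 207.53140097] [[ 0.54367406 -0.04665635  0.05      ]]
```

View pics/w2.png

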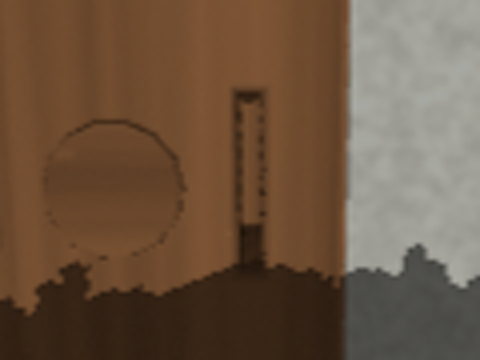

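The close view shows the slot at columns 233–267 and rows 89 to about 268 of the crop, with the arm's shadow over its lower end. I'll turn that into world coordinates.

```bash
python3 - <<'E'
import pickle
from h import *
c,s=pickle.load(open('w2.pkl','rb'))
f=lambda p:np.array(p,float)/4+[187.5+.125,139.5+.125]
P=onplane(c,[f(q) for q in [(250,89),(251,268),(233,160),(268,160)]],.05);print(P.round(4))
a=np.radians(-21.7);ux=np.array([np.cos(a),np.sin(a)]);uy=np.array([-ux[1],ux[0]])
print('len',np.linalg.norm(P[1]-P[0]),'wid',np.linalg.norm(P[3]-P[2]),'yaw',np.degrees(np.arctan2(*(P[0]-P[1])[:2][::-1]))-90)
print('ctr from top end', P[0,:2]-.0245*uy,P[0,:2]-.023*uy,'mid',P[:2].mean(0))
# yaw from red right edge / dais
E=onplane(c,[f(q) for q in [(349,20),(346,340)]],.05);d=E[0]-E[1];print('edge yaw',np.degrees(np.arctan2(d[1],d[0]))-90,E)
D=onplane(c,[f(q) for q in [(43,188),(184,188),(113,118),(113,258)]],.054);print('dais',D.round(4))
E
```

```text
[[ 0.5622 -0.0046  0.05  ]
 [ 0.545  -0.0462  0.05  ]
 [ 0.5517 -0.019   0.05  ]
 [ 0.5595 -0.0223  0.05  ]]
len 0.04501289592903985 wid 0.008485978131826584 yaw -22.494495246166636
ctr from top end [ 0.55318366 -0.02736087] [ 0.55373828 -0.02596717] mid [ 0.55363161 -0.0253912   0.05      ]
edge yaw -21.952057259310934 [[ 0.58994898  0.00147328  0.05      ]
 [ 0.55979895 -0.07333081  0.05      ]]
dais [[ 0.5073 -0.0069  0.054 ]
 [ 0.5386 -0.02    0.054 ]
 [ 0.53    0.0021  0.054 ]
 [ 0.5154 -0.0295  0.054 ]]
```

>>> {"fn": "send_rows", "kwargs": {
  "targets": [
    [0,0,3,0,8.5],
    [-1.4,28,3,0,8.5],
    [-1.4,28,3,0,8.5],
    [-1.4,28,3,0,8.5],
    [-1.4,28,3,0,8.5],
    [-1.4,28,3,0,8.5],
    [-1.4,28,3,0,8.5],
    [-1.4,28,3,0,8.5],
    [-1.4,28,3,0,8.5],
    [-1.4,28,3,0,8.5],
    [-1.4,28,3,0,8.5],
    [-1.4,28,3,0,8.5]
  ]
}}

```text
t: 3.47
tcp_pos: [0.5391, 0.2528, 0.2175]
tcp_rot: [0.833, 0.553, 0.001, 0.001]
wrist_force: [0.9, -0.0, -0.3]
finger_gap: 0.995
grasp_force: 0.0
```

```bash
python3 - <<'E'
from meas import *
c,s=main('w3')
p=proj(c,[.539,.2545,.05])[0];print(p)
x,y=int(p[0])-60,max(0,int(p[1])-60)
g=c['color'][y:y+112,x:x+120,::-1];cv2.imwrite('pics/w3.png',cv2.resize(g,None,fx=5,fy=5,interpolation=cv2.INTER_CUBIC));print(x,y)
E
```

```text
t 3.4667 tcp [0.53907482 0.25275366 0.2175272 ] close-axis yaw -22.802986649025858
[249.4453431 177.1609139]
189 117
```

View pics/w3.png

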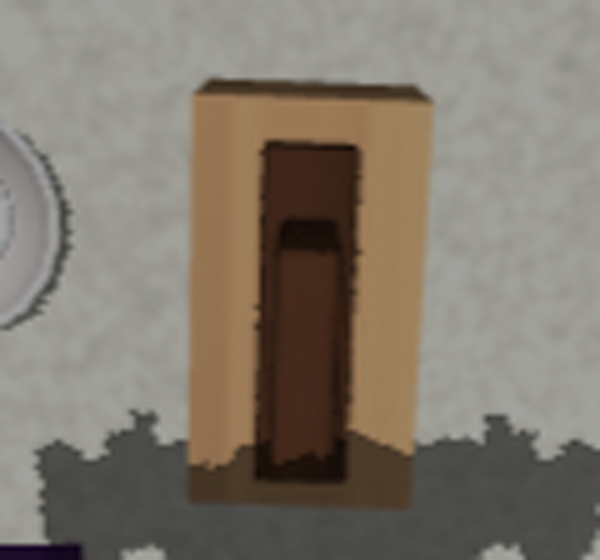

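The wrist view shows the wide case's top corners at about (193,95), (432,101), (411,508) and (188,502) in the crop. The crossbar spans (263,143) to (345,482), and the handle top sits within it.

```bash
python3 - <<'E'
import pickle
from h import *
c,s=pickle.load(open('w3.pkl','rb'))
f=lambda p:np.array(p,float)/5+[188.6,116.6]
for l,q,z in [('case',[(193,95),(432,101),(411,508),(188,502)],.05),('bar',[(263,143),(359,147),(345,482),(254,480)],.06),('handle',[(277,248),(341,248),(335,462),(274,462)],.098)]:
    P=onplane(c,[f(p) for p in q],z); 
    e=[(P[(i+1)%4]-P[i])[:2] for i in range(4)]
    print(l,P.mean(0).round(4),[ (np.linalg.norm(d).round(4),np.degrees(np.arctan2(d[1],d[0])).round(1)) for d in e])
E
```

```text
case [0.5387 0.2529 0.05  ] [(np.float64(0.0495), np.float64(-24.2)), (np.float64(0.0902), np.float64(-114.5)), (np.float64(0.0501), np.float64(155.5)), (np.float64(0.0899), np.float64(65.1))]
bar [0.5388 0.2534 0.06  ] [(np.float64(0.0194), np.float64(-25.2)), (np.float64(0.0719), np.float64(-114.7)), (np.float64(0.0196), np.float64(155.8)), (np.float64(0.0722), np.float64(65.1))]
handle [0.5401 0.2549 0.098 ] [(np.float64(0.0114), np.float64(-22.8)), (np.float64(0.0402), np.float64(-114.1)), (np.float64(0.0113), np.float64(157.2)), (np.float64(0.0402), np.float64(66.0))]
```

Sizes match closely. In the wrist frame the case is at (0.5387, 0.2530) with yaw -24.5°, and the slot is at (0.5534, -0.0258) with yaw -22°. I'll descend partway with a small turn, then check.

>>> {"fn": "send_rows", "kwargs": {
  "targets": [
    [0,0,-3,-0.03,8.5],
    [0,0,-6,-0.03,8.5],
    [0,0,-6,-0.03,8.5],
    [0,0,-6,-0.03,8.5],
    [0,0,-6,-0.03,8.5],
    [0,0,-6,-0.03,8.5],
    [0,0,-6,-0.03,8.5]
  ]
}}

```text
t: 4.1
tcp_pos: [0.539, 0.2553, 0.158]
tcp_rot: [0.84, 0.542, 0.002, 0.0]
wrist_force: [0.7, -1.2, -0.6]
finger_gap: 0.995
grasp_force: 0.0
```

```bash
python3 - <<'E'
from meas import *
for i in range(3): c,s=main('w4')
E
```

```text
t 4.1 tcp [0.53898565 0.25527266 0.15802272] close-axis yaw -24.37639554289465
t 4.15 tcp [0.53879701 0.25525719 0.15779979] close-axis yaw -24.36558474099721
t 4.2 tcp [0.5385987  0.25516394 0.15751939] close-axis yaw -24.36392586825747
```

>>> {"fn": "send_rows", "kwargs": {
  "targets": [
    [0,-0.2,-2.5,0,8.5],
    [0,-0.2,-5,0,8.5],
    [0,-0.2,-6.6,0,8.5],
    [0,-0.2,-6.6,0,8.5],
    [0,-0.2,-6.6,0,8.5],
    [0,-0.2,-6.6,0,8.5],
    [0,-0.2,-6.6,0,8.5],
    [0,-0.2,-6.6,0,4],
    [0,-0.2,-6.6,0,2.5],
    [0,-0.2,-6.6,0,1.6],
    [0,-0.2,-6.6,0,0.8],
    [0,-0.2,-6.6,0,0],
    [0,-0.2,-6.6,0,0],
    [0,-0.2,-6.6,0,0],
    [0,-0.2,-6.6,0,0],
    [0,-0.2,-6.6,0,0],
    [0,-0.2,-6.6,0,0],
    [0,-0.2,-6.6,0,0]
  ]
}}

```text
t: 5.75
tcp_pos: [0.5379, 0.2529, 0.0904]
tcp_rot: [0.84, 0.542, -0.0, 0.0]
wrist_force: [-0.0, 0.1, 1.3]
finger_gap: 0.133
grasp_force: 60.6
```

```bash
python3 - <<'E'
from meas import *
c,s=main('w5');print(s['wrist_force'],s['finger_gap'],s['grasp_force'])
E
```

```text
t 5.75 tcp [0.53790712 0.2529224  0.09035186] close-axis yaw -24.343900997263205
[-0.04743731  0.06890828  1.33160776] 0.13290983631449552 60.56238412857056
```

Grip is good (11.3 mm, 60 N). Lifting straight up.

>>> {"fn": "send_rows", "kwargs": {
  "targets": [
    [0,0,0.5,0,0],
    [0,0,1.2,0,0],
    [0,0,2,0,0],
    [0,0,3,0,0],
    [0,0,4,0,0],
    [0,0,5,0,0],
    [0,0,6.5,0,0],
    [0,0,8,0,0],
    [0,0,9,0,0],
    [0,0,9,0,0],
    [0,0,9,0,0],
    [0,0,9,0,0]
  ]
}}

```text
t: 6.8
tcp_pos: [0.5376, 0.2525, 0.1798]
tcp_rot: [0.84, 0.542, -0.001, 0.0]
wrist_force: [0.7, 0.3, -1.1]
finger_gap: 0.127
grasp_force: 60.3
```

>>> {"fn": "send_rows", "kwargs": {
  "targets": [
    [0.07,-1.4,0,0,0],
    [0.2,-4,0,0,0],
    [0.4,-7.5,0,0.01,0],
    [0.6,-11,0,0.02,0],
    [0.8,-14.5,0,0.03,0],
    [1,-18,0,0.042,0],
    [1.2,-21.5,0,0.042,0],
    [1.3,-24.5,0,0.042,0],
    [1.4,-26.5,0,0.042,0],
    [1.47,-27.6,0,0.042,0],
    [1.47,-27.88,0,0.042,0],
    [1.47,-27.88,0,0.042,0],
    [1.47,-27.88,0,0.042,0],
    [1.47,-27.88,0,0.042,0],
    [1.47,-27.88,0,0.042,0],
    [1.47,-27.88,0,0.042,0],
    [1.47,-27.88,0,0.042,0],
    [1.47,-27.88,0,0.042,0],
    [1.47,-27.88,0,0.042,0],
    [1.47,-27.88,0,0.042,0]
  ]
}}

```text
t: 8.47
tcp_pos: [0.5527, -0.0259, 0.1803]
tcp_rot: [0.829, 0.56, 0.0, 0.0]
wrist_force: [0.5, -0.8, -0.6]
finger_gap: 0.13
grasp_force: 60.3
```

```bash
python3 - <<'E'
from meas import *
c,s=main('w6');print(s['wrist_force'],s['moment'],s['finger_gap'],s['grasp_force'])
a=manip.capture('side');b=manip.capture('scene');pickle.dump((a,b),open('s6.pkl','wb'))
def crop(c,P,w,h):
    p=proj(c,P)[0].astype(int);x,y=p[0]-w//2,p[1]-h//2
    return cv2.resize(c['color'][y:y+h,x:x+w,::-1],(400,400),interpolation=cv2.INTER_CUBIC)
cv2.imwrite('pics/s6.png',np.hstack([crop(a,[.553,-.026,.08],80,80),crop(b,[.553,-.026,.08],80,80)]))
E
```

```text
t 8.4667 tcp [ 0.55270176 -0.02585976  0.18034134] close-axis yaw -21.936914794726345
[ 0.46234235 -0.78887937 -0.55003699] [ 0.01026042 -0.02046168  0.02911602] 0.1302344464841216 60.2736496925354
```

View pics/s6.png

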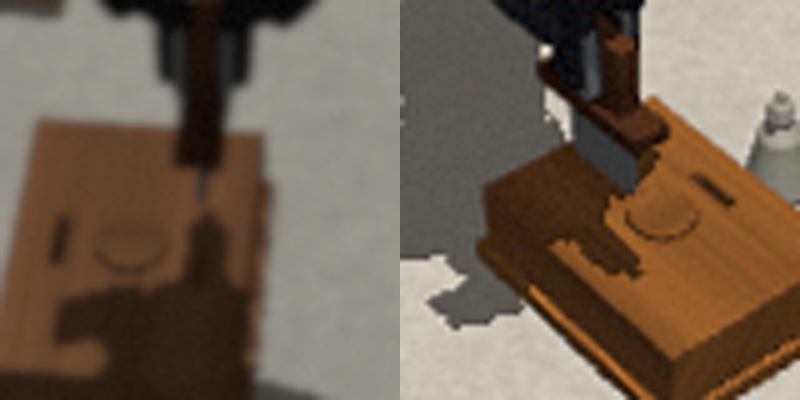

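The gauge hangs upright over the slot in both views. In the scene view the blade spans about (575,130) to (640,190), with nothing in its way. I'll lower it to just inside the mouth.

>>> {"fn": "send_rows", "kwargs": {
  "targets": [
    [0,0,-1.2,0,0],
    [0,0,-2.4,0,0],
    [0,0,-3.6,0,0],
    [0,0,-4.4,0,0],
    [0,0,-4.8,0,0],
    [0,0,-5,0,0],
    [0,0,-5.1,0,0],
    [0,0,-5.2,0,0],
    [0,0,-5.3,0,0],
    [0,0,-5.4,0,0],
    [0,0,-5.4,0,0],
    [0,0,-5.4,0,0]
  ]
}}

```text
t: 9.62
tcp_pos: [0.5528, -0.0259, 0.1265]
tcp_rot: [0.829, 0.56, 0.0, 0.0]
wrist_force: [0.1, 0.0, -0.6]
finger_gap: 0.129
grasp_force: 60.3
```

>>> {"fn": "send_rows", "kwargs": {
  "targets": [
    [0,0,-0.1,0,0],
    [0,0,-0.2,0,0],
    [0,0,-0.3,0,0],
    [0,0,-0.4,0,0],
    [0,0,-0.4,0,0],
    [0,0,-0.4,0,0]
  ]
}}

```text
t: 10.12
tcp_pos: [0.5525, -0.0259, 0.1221]
tcp_rot: [0.829, 0.56, -0.0, -0.0]
wrist_force: [-0.4, -0.1, -2.4]
finger_gap: 0.129
grasp_force: 60.2
```

The tip is now about 6 mm below the stand top with no resistance. Continuing down, slowly.

>>> {"fn": "send_rows", "kwargs": {
  "targets": [
    [0,0,-0.2,0,0],
    [0,0,-0.4,0,0],
    [0,0,-0.6,0,0],
    [0,0,-0.8,0,0],
    [0,0,-1,0,0],
    [0,0,-1,0,0]
  ]
}}

```text
t: 10.62
tcp_pos: [0.5525, -0.0259, 0.1118]
tcp_rot: [0.829, 0.56, -0.0, -0.0]
wrist_force: [-0.5, -0.1, -0.8]
finger_gap: 0.132
grasp_force: 60.2
```

>>> {"fn": "send_rows", "kwargs": {
  "targets": [
    [0,0,-0.2,0,0],
    [0,0,-0.4,0,0],
    [0,0,-0.6,0,0],
    [0,0,-0.8,0,0],
    [0,0,-1,0,0],
    [0,0,-1.2,0,0],
    [0,0,-1.4,0,0],
    [0,0,-1.6,0,0],
    [0,0,-1.8,0,0],
    [0,0,-1.8,0,0],
    [0,0,-1.8,0,0]
  ]
}}

```text
t: 11.53
tcp_pos: [0.5525, -0.0259, 0.094]
tcp_rot: [0.829, 0.56, -0.0, -0.0]
wrist_force: [-1.2, 0.5, -2.2]
finger_gap: 0.132
grasp_force: 60.1
```

```bash
python3 - <<'E'
from meas import *
c,s=main('w7');print(s['wrist_force'],s['moment'],s['finger_gap'],s['grasp_force'])
E
```

```text
t 11.5333 tcp [ 0.55245509 -0.02591267  0.09404388] close-axis yaw -21.939051084019365
[-1.18538806  0.52545637 -2.21282703] [ 0.15699871  0.344139   -0.04512662] 0.13183120922958633 60.11801719665527
```

>>> {"fn": "send_rows", "kwargs": {
  "targets": [
    [0,0,-0.1,0,0],
    [0,0,-0.2,0,0],
    [0,0,-0.3,0,0],
    [0,0,-0.35,0,0],
    [0,0,-0.35,0,0],
    [0,0,-0.35,0,0]
  ]
}}

```text
t: 12.08
tcp_pos: [0.5525, -0.0258, 0.0907]
tcp_rot: [0.829, 0.56, -0.0, -0.0]
wrist_force: [-2.9, 0.8, -0.9]
finger_gap: 0.132
grasp_force: 60.2
```

>>> {"fn": "send_rows", "kwargs": {
  "targets": [
    [0,0,-0.04,0,0],
    [0,0,-0.04,0,0],
    [0,0,-0.04,0,0]
  ]
}}

```text
t: 12.33
tcp_pos: [0.5525, -0.0259, 0.0904]
tcp_rot: [0.829, 0.56, -0.0, -0.0]
wrist_force: [-3.0, 0.6, -0.4]
finger_gap: 0.13
grasp_force: 60.2
```

>>> {"fn": "send_rows", "kwargs": {
  "targets": [
    [0,0,-0.05,0,0],
    [0,0,-0.05,0,0],
    [0,0,-0.05,0,0]
  ]
}}

```text
t: 12.58
tcp_pos: [0.5525, -0.0259, 0.0903]
tcp_rot: [0.829, 0.56, -0.0, 0.0]
wrist_force: [-4.6, 1.0, 6.2]
finger_gap: 0.135
grasp_force: 60.9
```

```bash
python3 - <<'E'
from meas import *
c,s=main('w8');print(s['wrist_force'],s['moment'])
E
```

```text
t 12.5833 tcp [ 0.55252149 -0.0258632   0.09030718] close-axis yaw -21.94180562637535
[-4.57964752  1.02595634  6.24729709] [ 0.33246816  1.01810241 -0.08713058]
```

The crossbar is seated (+6 N vertical, right at the expected height). I'll hold for 1.25 s, then lift out.

>>> {"fn": "send_rows", "kwargs": {
  "targets": [
    [0,0,0,0,0],
    [0,0,0,0,0],
    [0,0,0,0,0],
    [0,0,0,0,0],
    [0,0,0,0,0],
    [0,0,0,0,0],
    [0,0,0,0,0],
    [0,0,0,0,0],
    [0,0,0,0,0],
    [0,0,0,0,0],
    [0,0,0,0,0],
    [0,0,0,0,0],
    [0,0,0,0,0],
    [0,0,0,0,0],
    [0,0,0,0,0]
  ]
}}

```text
t: 13.88
tcp_pos: [0.5525, -0.0259, 0.0903]
tcp_rot: [0.829, 0.56, -0.0, 0.0]
wrist_force: [-4.6, 0.7, 6.1]
finger_gap: 0.136
grasp_force: 60.9
```

>>> {"fn": "send_rows", "kwargs": {
  "targets": [
    [0,0,0.3,0,0],
    [0,0,0.8,0,0],
    [0,0,1.5,0,0],
    [0,0,2.2,0,0],
    [0,0,3,0,0],
    [0,0,4,0,0],
    [0,0,5,0,0],
    [0,0,6.5,0,0],
    [0,0,8,0,0],
    [0,0,9,0,0],
    [0,0,9,0,0],
    [0,0,9,0,0]
  ]
}}

```text
t: 14.88
tcp_pos: [0.5535, -0.0261, 0.1808]
tcp_rot: [0.829, 0.559, 0.001, 0.001]
wrist_force: [0.2, 0.2, -0.5]
finger_gap: 0.129
grasp_force: 60.2
```

```bash
python3 - <<'E'
from meas import *
c,s=main('w9');print(s['wrist_force'],s['moment'],s['finger_gap'])
E
```

```text
t 14.8833 tcp [ 0.55350774 -0.02609477  0.18079459] close-axis yaw -21.965507224020143
[ 0.1533064   0.15202716 -0.45762118] [ 0.01964597  0.03197145 -0.03950407] 0.12911678770655458
```

>>> {"fn": "send_rows", "kwargs": {
  "targets": [
    [-0.07,1.4,0,0,0],
    [-0.2,4,0,0,0],
    [-0.4,7.5,0,-0.01,0],
    [-0.6,11,0,-0.02,0],
    [-0.8,14.5,0,-0.03,0],
    [-1,18,0,-0.042,0],
    [-1.2,21.5,0,-0.042,0],
    [-1.3,24.5,0,-0.042,0],
    [-1.4,26.5,0,-0.042,0],
    [-1.47,27.6,0,-0.042,0],
    [-1.47,27.88,0,-0.042,0],
    [-1.47,27.88,0,-0.042,0],
    [-1.47,27.88,0,-0.042,0],
    [-1.47,27.88,0,-0.042,0],
    [-1.47,27.88,0,-0.042,0],
    [-1.47,27.88,0,-0.042,0],
    [-1.47,27.88,0,-0.042,0],
    [-1.47,27.88,0,-0.042,0],
    [-1.47,27.88,0,-0.042,0],
    [-1.47,27.88,0,-0.042,0]
  ]
}}

```text
t: 16.6
tcp_pos: [0.538, 0.2529, 0.18]
tcp_rot: [0.84, 0.542, 0.0, 0.0]
wrist_force: [-0.1, -0.0, -1.8]
finger_gap: 0.131
grasp_force: 60.2
```

>>> {"fn": "send_rows", "kwargs": {
  "targets": [
    [0,0,-1.2,0,0],
    [0,0,-2.4,0,0],
    [0,0,-3.6,0,0],
    [0,0,-4.4,0,0],
    [0,0,-4.6,0,0],
    [0,0,-4.6,0,0],
    [0,0,-4.6,0,0],
    [0,0,-4.6,0,0],
    [0,0,-4.6,0,0],
    [0,0,-4.6,0,0]
  ]
}}

```text
t: 17.43
tcp_pos: [0.5383, 0.253, 0.1344]
tcp_rot: [0.84, 0.542, 0.0, 0.0]
wrist_force: [-0.9, 0.4, -1.0]
finger_gap: 0.135
grasp_force: 60.2
```

```bash
python3 - <<'E'
from meas import *
c,s=main('w10');print(s['wrist_force'],s['moment'],s['finger_gap'])
E
```

```text
t 17.4333 tcp [0.53826357 0.25301907 0.13441939] close-axis yaw -24.355486039429884
[-0.89056337  0.41638658 -0.98054243] [-0.00459908  0.03316507  0.01163617] 0.13510873732091117
```

The gauge is back over its pocket in the pose it was gripped in. Inserting, slowly at first.

>>> {"fn": "send_rows", "kwargs": {
  "targets": [
    [0,0,-0.1,0,0],
    [0,0,-0.2,0,0],
    [0,0,-0.3,0,0],
    [0,0,-0.4,0,0],
    [0,0,-0.5,0,0],
    [0,0,-0.6,0,0],
    [0,0,-0.8,0,0],
    [0,0,-1,0,0],
    [0,0,-1.2,0,0],
    [0,0,-1.2,0,0]
  ]
}}

```text
t: 18.32
tcp_pos: [0.5377, 0.2527, 0.1214]
tcp_rot: [0.84, 0.542, -0.0, 0.0]
wrist_force: [-0.3, 0.1, -0.5]
finger_gap: 0.129
grasp_force: 60.2
```

>>> {"fn": "send_rows", "kwargs": {
  "targets": [
    [0,0,-0.2,0,0],
    [0,0,-0.4,0,0],
    [0,0,-0.6,0,0],
    [0,0,-0.8,0,0],
    [0,0,-1,0,0],
    [0,0,-1.2,0,0],
    [0,0,-1.4,0,0],
    [0,0,-1.6,0,0],
    [0,0,-1.8,0,0],
    [0,0,-2,0,0],
    [0,0,-2.2,0,0],
    [0,0,-2.4,0,0],
    [0,0,-2.6,0,0],
    [0,0,-2.7,0,0],
    [0,0,-2.8,0,0],
    [0,0,-2.8,0,0],
    [0,0,-2.8,0,0]
  ]
}}

```text
t: 19.73
tcp_pos: [0.538, 0.2529, 0.0939]
tcp_rot: [0.84, 0.542, -0.0, 0.0]
wrist_force: [0.5, 0.0, -2.8]
finger_gap: 0.134
grasp_force: 60.2
```

>>> {"fn": "send_rows", "kwargs": {
  "targets": [
    [0,0,-0.1,0,0],
    [0,0,-0.2,0,0],
    [0,0,-0.3,0,0],
    [0,0,-0.35,0,0],
    [0,0,-0.35,0,0],
    [0,0,-0.35,0,0]
  ]
}}

```text
t: 20.23
tcp_pos: [0.5379, 0.2529, 0.0904]
tcp_rot: [0.84, 0.542, -0.0, 0.0]
wrist_force: [-0.5, 0.1, -1.4]
finger_gap: 0.134
grasp_force: 60.3
```

>>> {"fn": "send_rows", "kwargs": {
  "targets": [
    [0,0,-0.05,0,0],
    [0,0,-0.05,0,0],
    [0,0,-0.05,0,0]
  ]
}}

```text
t: 20.48
tcp_pos: [0.5379, 0.2529, 0.0903]
tcp_rot: [0.84, 0.542, 0.0, 0.0]
wrist_force: [-2.3, -0.2, 4.6]
finger_gap: 0.13
grasp_force: 60.9
```

It's fully home. I'll open the fingers, then withdraw straight up.

>>> {"fn": "send_rows", "kwargs": {
  "targets": [
    [0,0,0,0,1.5],
    [0,0,0,0,2],
    [0,0,0,0,3],
    [0,0,0,0,5],
    [0,0,0,0,6],
    [0,0,0,0,6],
    [0,0,0,0,6],
    [0,0,0,0,6],
    [0,0,2,0,6],
    [0,0,5,0,6],
    [0,0,8,0,6],
    [0,0,11,0,6],
    [0,0,13,0,6],
    [0,0,13,0,6],
    [0,0,13,0,6],
    [0,0,13,0,6],
    [0,0,13,0,6]
  ]
}}

```text
t: 21.9
tcp_pos: [0.5372, 0.2523, 0.2185]
tcp_rot: [0.84, 0.542, -0.001, 0.0]
wrist_force: [0.1, -0.5, -0.1]
finger_gap: 0.707
grasp_force: 0.0
```

```bash
python3 - <<'E'
from meas import *
c,s=main('w11')
a=manip.capture('side');b=manip.capture('scene')
def crop(c,P,w,h):
    p=proj(c,P)[0].astype(int);x,y=p[0]-w//2,max(0,p[1]-h//2)
    return cv2.resize(c['color'][y:y+h,x:x+w,::-1],(400,400),interpolation=cv2.INTER_CUBIC)
P=[.539,.253,.06]
cv2.imwrite('pics/s11.png',np.hstack([crop(c,P,120,120),crop(b,P,80,80)]))
E
```

```text
t 21.9 tcp [0.53721384 0.25227801 0.21854132] close-axis yaw -24.349149757074056
```

View pics/s11.png

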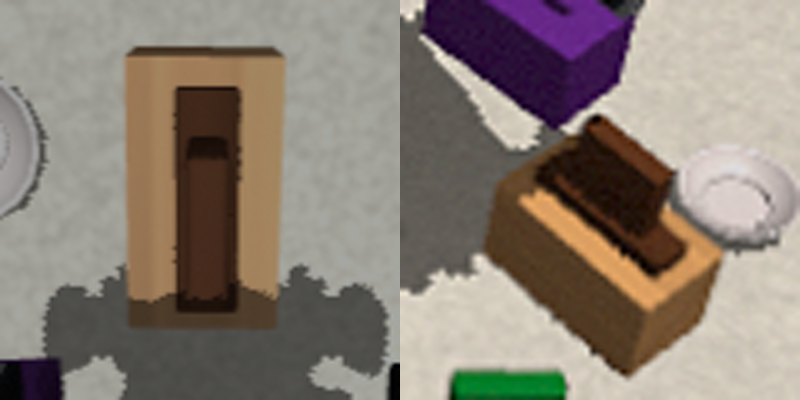

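The gauge stands upright and centred in its case, with the crossbar on the case top (wrist crop 178–240 x 87–310), and the dish is undisturbed. Handing in.

```bash
python3 -c "
from rig import manip
print(manip.hand_in())"
```

```text
the job is handed in; nothing more can be done
None
```

I slid the wide gauge into the long slot and held it seated there for over 1 s, then returned it fully home and upright in its case, released it and handed the job in at about 22 s; the hand-in gave no verdict.

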